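Park the cut-off grinder stand: catch off, arm down

ROBOT

A 7-joint arm with a two-finger parallel gripper is mounted at the origin on the work surface. World frame = base frame: x ahead of the robot, y to its left, z up, the work surface at z = 0. Lengths are in m, angles in rad, forces in N, time in s.
With the tool pointing down it reaches from about 0.425 to 0.875 m from the base axis. Payload 4.7 kg.
Tool frame: the origin (TCP) lies midway between the tips of the shut fingers; the grasp point (between the pads) lies 19 mm behind it; z points along the fingers, x is the direction in which the jaws open and shut, and the axes are right-handed (so a half turn about z gives the same grasp; the last joint's range is limited). The gripper opens to 87 mm and grips with 3 to 60 N. Pads are 19 mm wide; open, the fingers measure 117 mm over their backs; the gripper's body (75 mm by 190 mm) begins 51 mm behind the grasp point.
Start: joints at [1.225, 0.321, -0.07, 1.45, 0.023, 1.371, -0.057], TCP at [0.229, -0.608, 0.223] pointing down, gripper open.
Joint ranges: [-2.86, 2.86], [-0.3, 2.09], [-1.38, 1.24], [0.06, 2.45], [-1.56, 4.7], [0.09, 2.05], [-2.69, 2.69]. Speed limits (rad/s): [2.57, 2.57, 3.14, 3.14, 3.14, 3.14, 3.14].

INTERFACE

Orientations are given as a rotation vector (axis times angle).
In Python, from bench import get_state, eyes, ticket gives the robot as it stands.
- The arm moves only by the tool carry_out, never from a script. Its argument "motion" is a list of rows, each a list of 2 entries, a list of its own where there are three numbers: the shift along the world's x, y, z in m, then the turn about the world's z in rad. A call has 1 to 20 rows; each row is the pose to reach, as a shift and turn from the pose commanded when the call began; what a row does not reach only later rows make up. A row lasts 1/10 s, in which the tool goes at most 50 mm and 8.59 degrees, less where a joint would pass 70% of its speed; a pose out of reach is approached as far as the arm can. A call with a gripper value outside its range is refused whole. "grip" is the gripper command: -1 is fully open, 1 is shut, values between are in proportion, set as the call begins (left out, the last holds). The fingers move at their own pace and stop on an object; "squeeze" is the grip in N (left out, the last holds). Time passes only in rows, so rows that repeat a pose let the fingers close. It gives the time, the measured TCP pose, the force and the opening at its end, in the units of the state.
- get_state(): the state, without advancing time (a new reading comes with each control period).
- eyes.get_image(name): name is "scene" or "top"; returns a dict with "pixels" (480x640x3 uint8, blue, green, red), "mtx" (3x3 intrinsics, pixels), "extrinsics" (4x4, takes a point from camera to world coordinates). Camera axes: x right, y down, z forward; pixel columns grow to the right and rows downward; lengths in m; the calibration is good to about 2 mm. A picture is of the moment at which its call begins. There is no depth.
- ticket.close_job(): hands the job in, once; it reports no verdict.
The state is a dict: "time": time; "joint_positions": joint angles; "qd": joint speeds; "joint_torque": joint torques, N m; "position": TCP position; "tool_rot": TCP orientation; "ft_force": force on the tool from outside, world axes, zero at the start; "torque": the same for the moment, N m; "grip_width": opening from 0.0 (shut) to 1.0 (fully open).
Only numpy, scipy, OpenCV 4.12 (cv2) and the standard library are available. Lean on these libraries where they do the work, as an engineer would, in place of code of your own. Each camera call takes 0.05 s, during which the arm holds its last target. There are 200 camera calls.

TASK

The day's ice cutting is done and the battery is off the grinder. Push the thumb lever of the stand's safety catch fully back so that its hook lets go of the arm, then press the grinder arm gently down by its handle until it is fully down, with the disc parked in the slot of the base. Do not push on the grinder or its disc, and leave the things lying around the stand where they are.

Things in the scene. Friction and masses are not known exactly. Their poses are not given: they have to be found in the camera images.
- stand: Bench cut-off stand for an angle grinder, fixed to the table. Dark grey base plate 400 x 240 mm, top 30 mm up, with a lengthwise disc slot along its middle. Origin: centre of the base, on the table. Its x axis runs along the base from the handle end (-x) to the pivot bracket (+x); the catch is on its -y side; z up. Its yaw varies; the handle end points roughly to the robot's right.
- pivot_axis (a point): Axis on which the grinder arm swings, at stand x +90, y 0, z 140 mm; the axis runs along the stand's y.
- handle (a point): Centre of the arm's handle: a black round crossbar 130 mm long (along the stand's y), 30 mm thick, at the free end of the arm, 281 mm from the pivot axis. The point moves with the arm: with the arm up it is 232 mm from the pivot towards stand -x and 304 mm above the table, with the arm down 280 mm from the pivot towards -x and 160 mm above the table. Clear from above; its top is 15 mm over this point.
- saw_arm (a joint): Swing of the grinder arm about the pivot, rad: 0 fully up (start), 0.55 fully down against its stop, the disc in the slot. Spring-balanced and stiff: it stays where it is left and needs about 2 to 6 N down at the handle. While the catch is hooked it cannot go down.
- catch_knob (a point): Centre of the knob on the safety catch's upright thumb lever: black, 22 mm thick, 40 mm long, sticking out along stand -y; at stand x +165, y -75, z 265 mm at the start. The catch turns about an axis along stand y, 75 mm below it. Pushing the knob towards stand +x (away from the handle) lifts the steel hook off the arm's tooth. Free for 100 mm before the knob above 225 mm height.
- catch (a joint): Turn of the catch, rad: 0 to 0.05 at the start, hooked; clear of the tooth from about 0.2; 0.6 fully back against its stop (knob 42 mm back and 13 mm lower). Needs about 2 N at the knob and stays where it is left.
- disc_centre (a point): Centre of the dark 125 mm disc of the black angle grinder (battery taken off) that hangs under and beside the arm with its steel guard; half-way along the arm, moving with it: 170 mm before the pivot axis and 168 mm up with the arm raised, 160 mm before and 75 mm up with it down. Grinder, guard and disc are not to be pushed on.
- ice_offcut: Clear ice offcut 60 x 50 x 45 mm, loose on the right (-y) half of the stand's base plate; origin under its centre.
- spanner: Steel spanner 180 mm lying beside the base, origin under its middle.
- battery: Black battery pack 115 x 75 x 58 mm on the table beside the pivot end; origin under its centre.
- spray_can: Blue spray can with clear cap, 65 mm wide, 193 mm tall, standing past the handle end; origin under its centre.
- chisel: Flat ice chisel 310 mm long, wooden handle, steel blade, lying beside the base; origin on the table near its middle.
- brush: Hand brush 200 mm lying past the pivot end; origin under its middle.
- ice_bowl: Carved ice bowl 140 mm wide, 60 mm tall, past the pivot end; origin under its centre.
Not all that is in view belongs to the job. Of the things like the ice_bowl, leave any that is red; of the rest the smaller one is meant.

How it is judged:
On the way, in this order (a step that is already met when the one before it is completed fails the run):
1. the safety catch is pushed back, its hook clear of the tooth, the arm still up (value of joint catch above 0.35 rad and value of joint saw_arm below 0.1 rad), for 0.2 s.
2. the arm is pressed fully down (value of joint saw_arm above 0.515 rad), for 0.2 s.
At the end, for the whole second after the job is handed in: The arm is fully down (joint at least 0.515 of 0.55 rad, about 10 mm at the handle) and at rest, and the seven loose things lie still within 30 mm of where they began (value of joint saw_arm above 0.515 rad and velocity of joint saw_arm between -0.05 and 0.05 rad/s and linear speed of each of ice_offcut, spanner, battery, spray_can, chisel, brush, ice_bowl below 0.03 m/s and distance of each of ice_offcut, spanner, battery, spray_can, chisel, brush, ice_bowl from where it was at the start of the episode below 0.03 m); the robot touches nothing.
It fails at once if the arm is slammed (swings down faster than 1.6 rad/s, about 0.45 m/s at the handle) (velocity of joint saw_arm above 1.6 rad/s).
It fails at once if the grinder, its guard or its disc is pushed on with more than 6 N (contact force between any of saw_arm_c7, saw_arm_c8, saw_arm_c9, saw_arm_c10, saw_arm_c11, saw_arm_c12, saw_arm_c13, saw_arm_c14 and the fingers above 6 N or contact force between any of saw_arm_c7, saw_arm_c8, saw_arm_c9, saw_arm_c10, saw_arm_c11, saw_arm_c12, saw_arm_c13, saw_arm_c14 and the arm above 6 N).
It fails at once if a loose thing is pushed more than 30 mm from its place (distance of any of ice_offcut, spanner, battery, spray_can, chisel, brush, ice_bowl from where it was at the start of the episode above 0.03 m).
It fails at once if the spray can or the ice bowl is tipped (angle between any of spray_can, ice_bowl's own z axis and vertical above 0.35 rad).
It also fails if it takes over 40 s, if anything falls off the work surface, if the arm or the gripper's body presses on something with over 40 N, if the wrist force passes 120 N, or if a joint passes its speed limit or range.

## Working session

There is one attempt and no reset: what is moved stays moved. The work goes in short steps, Python scripts to look and compute and a tool call to move; the robot and the scene stay as the last step left them, time stands still between calls to the robot, and variables do not carry over. Pictures are saved under pics/ and viewed, about 8 in all and at most 12, crops included, and the job is handed in when it is done.

Besides the shell and the picture viewer there is one more tool, called after "Request:" by a JSON object that holds its "name" and its "arguments", one argument or row to a line. carry_out: Moves the arm, as the interface text tells. Its arguments: {"type":"object","properties":{"motion":{"type":"array","items":{"type":"array"}},"grip":{"type":"number"},"squeeze":{"type":"number"}},"required":["motion"]}

```bash
mkdir -p pics
python3 - <<'E'
from bench import get_state, eyes
import cv2,numpy as np
s=get_state();print({k:np.round(v,3) for k,v in s.items()})
for n in("scene","top"):
    d=eyes.get_image(n);cv2.imwrite(f"pics/{n}0.png",d["pixels"]);np.savez(f"{n}.npz",K=d["mtx"],E=d["extrinsics"]);print(n,d["mtx"],np.round(d["extrinsics"],3))
E
```

```text
{'time': np.float64(0.0), 'joint_positions': array([ 1.225,  0.322, -0.07 ,  1.452,  0.023,  1.371, -0.057]), 'qd': array([-0.   ,  0.002, -0.   , -0.001, -0.002,  0.   ,  0.   ]), 'joint_torque': array([ 0.0000e+00, -4.9129e+01, -4.0400e-01, -3.1253e+01, -6.4000e-02,
        4.4000e-02,  0.0000e+00]), 'position': array([ 0.229, -0.608,  0.221]), 'tool_rot': array([-2.582e+00,  1.787e+00,  2.000e-03]), 'ft_force': array([-1.175,  0.421,  0.266]), 'torque': array([ 0.021, -0.05 ,  0.009]), 'grip_width': np.float64(1.005)}
scene [[608.66362498   0.         326.08305471]
 [  0.         608.66362498 245.0509795 ]
 [  0.           0.           1.        ]] [[-0.884  0.301 -0.357  1.077]
 [ 0.466  0.601 -0.649  1.043]
 [ 0.019 -0.74  -0.672  1.248]
 [ 0.     0.     0.     1.   ]]
top [[533.06523554   0.         323.84458592]
 [  0.         533.06523554 241.39303709]
 [  0.           0.           1.        ]] [[-1.100e-02 -9.880e-01  1.540e-01  3.370e-01]
 [-1.000e+00  1.100e-02 -1.000e-03  6.000e-03]
 [-1.000e-03 -1.540e-01 -9.880e-01  1.396e+00]
 [ 0.000e+00  0.000e+00  0.000e+00  1.000e+00]]
```

View pics/scene0.png

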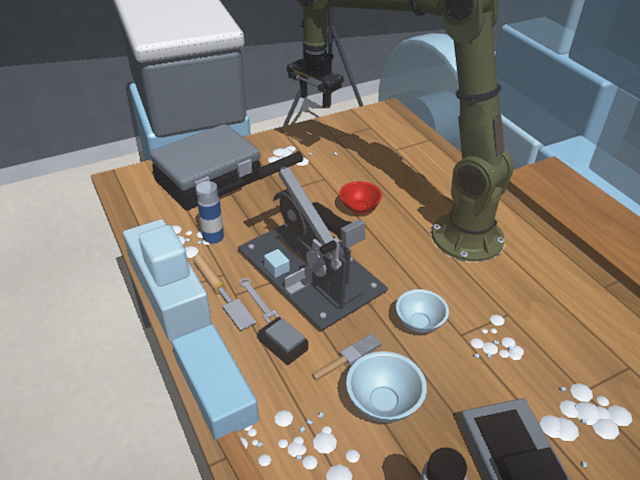

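View pics/top0.png

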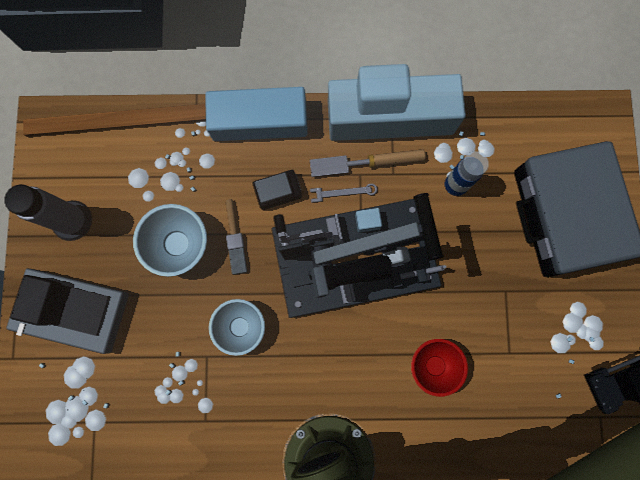

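The scene view shows the stand at about (315,265), with the handle at the upper left near (288,170) and the catch near (335,260). In the top view the base corners are near (275,222), (428,195), (443,285) and (289,317). The catch side faces away from the robot. There are three bowls in the top view: red at (440,367), which stays; large at (171,240); and small at (237,327), which is the ice_bowl. Next I'll look at the stand enlarged.

```bash
cat > h.py <<'E'
import numpy as np,cv2
from scipy.optimize import least_squares
def cam(n): d=np.load(f"{n}.npz"); return d["K"],d["E"]
def proj(n,P):
    K,E=cam(n); p=(np.atleast_2d(P)-E[:3,3])@E[:3,:3]; p=p@K.T; return p[:,:2]/p[:,2:]
def ray(n,u,v,z):
    K,E=cam(n); d=E[:3,:3]@np.linalg.solve(K,[u,v,1]); return E[:3,3]+d*(z-E[2,3])/d[2]
def S2W(pose,P):
    x,y,a=pose; P=np.atleast_2d(P); c,s=np.cos(a),np.sin(a)
    return P@np.array([[c,s,0],[-s,c,0],[0,0,1]])+[x,y,0]
E
python3 - <<'E'
import cv2,numpy as np
from h import *
for p in[(275,222),(428,195),(443,285),(289,317)]: print(np.round(ray("top",*p,0.03),3))
a=cv2.imread("pics/top0.png")[180:330,260:460];b=cv2.imread("pics/scene0.png")[150:340,230:400]
cv2.imwrite("pics/top_c.png",cv2.resize(a,(800,600),interpolation=cv2.INTER_CUBIC))
cv2.imwrite("pics/scene_c.png",cv2.resize(b,None,fx=3,fy=3,interpolation=cv2.INTER_CUBIC))
E
```

```text
[0.602 0.132 0.03 ]
[ 0.67 -0.27  0.03]
[ 0.434 -0.299  0.03 ]
[0.357 0.096 0.03 ]
```

View pics/top_c.png

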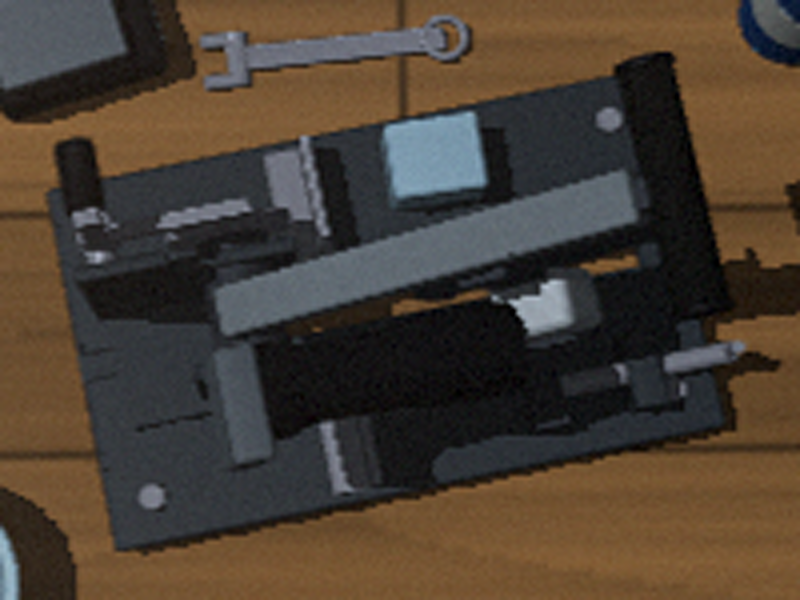

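View pics/scene_c.png

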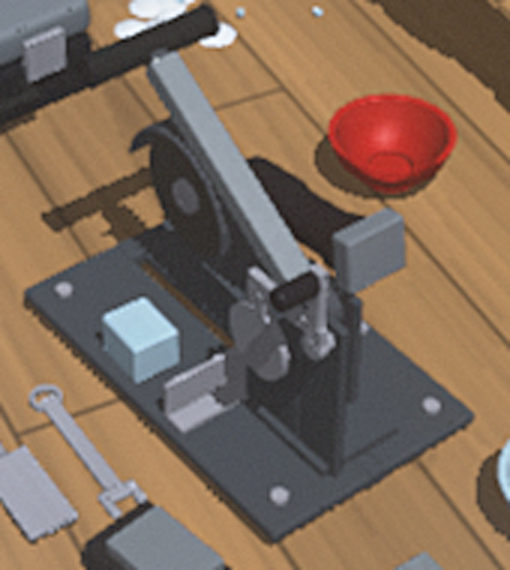

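Top crop: the knob is at crop (78,172), pixel (279.5,223). The handle bar runs from crop (645,62) to (708,308), centred at pixel (429,227). Three base corners are visible. Scene crop: the knob is at crop (293,292), pixel (328,247). I'll fit the stand pose to these.

Run:
```python
from h import *
T=[((.2,-.12,.03),(272.5,227.5)),((.2,.12,.03),(289.5,317)),((-.2,.12,.03),(441.7,287)),((.165,-.075,.265),(279.5,223)),((-.142,0,.304),(429.2,226.7))]
S=[((.165,-.075,.265),(327.7,247.3)),((.2,-.12,.03),(321,328)),((.2,.12,.03),(387,288)),((-.2,-.12,.03),(239,250))]
def f(p): return np.r_[*[ (proj(n,S2W(p,[q[0] for q in L]))-[q[1] for q in L]).ravel() for n,L in(("top",T),("scene",S))]]
r=least_squares(f,[.5,-.08,1.4],loss="soft_l1");p=r.x;print(np.round(p,4));print(np.round(f(p).reshape(-1,2),1))
np.save("pose.npy",p)
for n,q in dict(knob=(.165,-.075,.265),handle=(-.142,0,.304),hdown=(-.19,0,.16),pre=(.12,-.08,.265)).items(): 
    w=S2W(p,q)[0];print(n,np.round(w,3),np.hypot(*w[:2]))
```

```text
[ 0.5104 -0.0757  1.7547]
[[-1.6 -1.4]
 [-1.8  0.3]
 [-0.3 -0.2]
 [ 0.2  0.2]
 [ 0.5 -0.3]
 [ 0.2 -0.9]
 [-0.2 -0.2]
 [ 2.  -0.8]
 [-1.2 -5. ]]
knob [0.554 0.1   0.265] 0.5629563324137336
handle [ 0.536 -0.215  0.304] 0.5779360748048292
hdown [ 0.545 -0.262  0.16 ] 0.6050169050445705
pre [0.567 0.057 0.265] 0.5699495330586114
```

The fit is consistent to about 2 px, apart from the hidden handle-end corner in the scene view. Stand: (0.510, -0.076), yaw 1.755. Knob: (0.554, 0.100). Handle: (0.536, -0.215). Next I'll raise the tool, shut the gripper and go above the point in front of the knob.

Request:
{"name": "carry_out", "arguments": {
  "motion": [
    [[0,0,0.05],0],
    [[0,0,0.1],0],
    [[0,0,0.15],0],
    [[0,0,0.2],0],
    [[0.337,0.66,0.2],-0.177],
    [[0.337,0.66,0.2],-0.177],
    [[0.337,0.66,0.2],-0.177],
    [[0.337,0.66,0.2],-0.177],
    [[0.337,0.66,0.2],-0.177],
    [[0.337,0.66,0.2],-0.177],
    [[0.337,0.66,0.2],-0.177],
    [[0.337,0.66,0.2],-0.177],
    [[0.337,0.66,0.2],-0.177],
    [[0.337,0.66,0.2],-0.177],
    [[0.337,0.66,0.2],-0.177],
    [[0.337,0.66,0.2],-0.177],
    [[0.337,0.66,0.2],-0.177],
    [[0.337,0.66,0.2],-0.177],
    [[0.337,0.66,0.2],-0.177],
    [[0.337,0.66,0.2],-0.177]
  ],
  "grip": 1,
  "squeeze": 10
}}

```text
time: 2.1
position: [0.5661, 0.0588, 0.4212]
tool_rot: [-2.424, 1.995, 0.007]
ft_force: [0.1, -0.5, 0.0]
grip_width: 0.006
```

Request:
{"name": "carry_out", "arguments": {
  "motion": [
    [[0,-0.005,-0.04],0],
    [[0,-0.005,-0.08],0],
    [[0,-0.005,-0.12],0],
    [[0,-0.005,-0.15],0],
    [[0,-0.005,-0.18],0],
    [[0,-0.005,-0.18],0],
    [[0,-0.005,-0.18],0]
  ]
}}

```text
time: 2.8
position: [0.5657, 0.0459, 0.2429]
tool_rot: [2.414, -2.01, -0.001]
ft_force: [-0.1, 0.2, 0.6]
grip_width: 0.008
```

Run:
```python
from bench import get_state, eyes
from h import *
s=get_state();print(np.round(s["position"],4),np.round(s["ft_force"],2))
a=eyes.get_image("scene")["pixels"][160:310,240:440];b=eyes.get_image("top")["pixels"][150:300,210:410]
cv2.imwrite("pics/pre.png",np.hstack([cv2.resize(x,(400,300),interpolation=cv2.INTER_CUBIC) for x in(a,b)]))
```

```text
[0.5657 0.0459 0.2429] [-0.13  0.22  0.61]
```

View pics/pre.png

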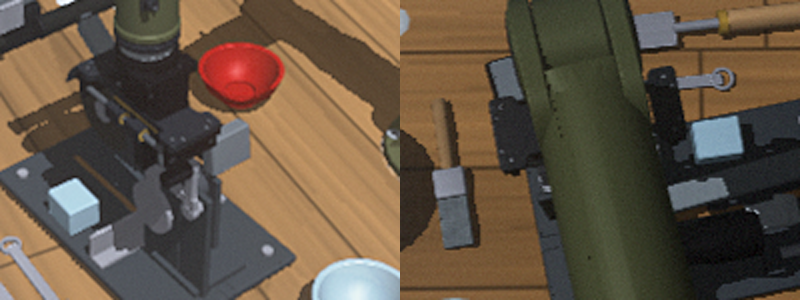

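The fingers are just in front of the knob with no contact. The gripper body covers the knob in both views. I'll push along stand +x, (-0.183, 0.983), in stages.

Request:
{"name": "carry_out", "arguments": {
  "motion": [
    [[-0.003,0.015,-0.003],0],
    [[-0.005,0.025,-0.003],0],
    [[-0.006,0.034,-0.003],0],
    [[-0.008,0.042,-0.004],0],
    [[-0.009,0.05,-0.004],0],
    [[-0.01,0.056,-0.005],0],
    [[-0.011,0.06,-0.005],0],
    [[-0.011,0.06,-0.005],0]
  ]
}}

```text
time: 3.7
position: [0.5546, 0.1075, 0.2372]
tool_rot: [-2.416, 2.008, 0.001]
ft_force: [-0.7, -0.4, 0.4]
grip_width: 0.006
```

Request:
{"name": "carry_out", "arguments": {
  "motion": [
    [[-0.001,0.005,0],0],
    [[-0.002,0.01,-0.001],0],
    [[-0.003,0.014,-0.001],0],
    [[-0.003,0.014,-0.001],0]
  ]
}}

```text
time: 4.1
position: [0.5514, 0.1214, 0.2363]
tool_rot: [2.416, -2.008, -0.001]
ft_force: [0.4, -1.7, -0.2]
grip_width: 0.007
```

Run:
```python
from bench import get_state, eyes
from h import *
s=get_state();print(np.round(s["position"],4),np.round(s["ft_force"],2))
a=eyes.get_image("scene")["pixels"][160:310,240:440]
cv2.imwrite("pics/push.png",cv2.resize(a,(800,600),interpolation=cv2.INTER_CUBIC))
```

```text
[0.5514 0.1214 0.2363] [ 0.38 -1.74 -0.2 ]
```

View pics/push.png

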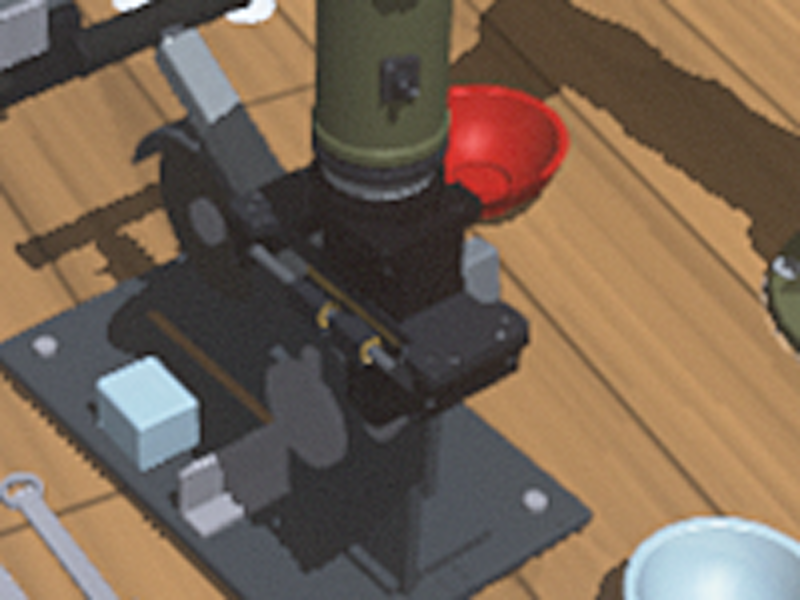

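The picture shows the body hiding the knob, and the contact force is now about 1.8 N. I'll keep pushing until the stop shows as a higher force.

Request:
{"name": "carry_out", "arguments": {
  "motion": [
    [[-0.001,0.004,0],0],
    [[-0.001,0.008,-0.001],0],
    [[-0.002,0.012,-0.001],0],
    [[-0.002,0.012,-0.001],0]
  ]
}}

```text
time: 4.55
position: [0.551, 0.1237, 0.2362]
tool_rot: [2.401, -2.011, 0.013]
ft_force: [-0.4, -16.5, 5.0]
grip_width: 0.005
```

It stalled at stand x of about 0.188 with 16 N, which is the stop. I'll back off, rise, move clear toward the handle, and then look.

Request:
{"name": "carry_out", "arguments": {
  "motion": [
    [[0.002,-0.02,0],0],
    [[0.006,-0.045,0],0],
    [[0.006,-0.045,0.04],0],
    [[0.006,-0.045,0.08],0],
    [[0.006,-0.045,0.13],0],
    [[0.006,-0.045,0.17],0],
    [[-0.01,-0.345,0.17],0],
    [[-0.01,-0.345,0.17],0],
    [[-0.01,-0.345,0.17],0],
    [[-0.01,-0.345,0.17],0],
    [[-0.01,-0.345,0.17],0],
    [[-0.01,-0.345,0.17],0],
    [[-0.01,-0.345,0.17],0],
    [[-0.01,-0.345,0.17],0]
  ]
}}

```text
time: 5.95
position: [0.54, -0.213, 0.4053]
tool_rot: [-2.411, 2.011, 0.002]
ft_force: [-0.7, 0.7, -0.3]
grip_width: 0.005
```

Run:
```python
from bench import get_state, eyes
from h import *
s=get_state();print(np.round(s["position"],4),np.round(s["ft_force"],2))
p=np.load("pose.npy");print(proj("scene",S2W(p,[(.165,-.075,.265),(.207,-.075,.252)])))
a=eyes.get_image("scene")["pixels"][130:310,220:460]
cv2.imwrite("pics/back.png",cv2.resize(a,(800,600),interpolation=cv2.INTER_CUBIC))
```

```text
[ 0.54   -0.213   0.4053] [-0.72  0.71 -0.35]
[[327.88515534 246.44249831]
 [338.77696591 260.00298222]]
```

View pics/back.png

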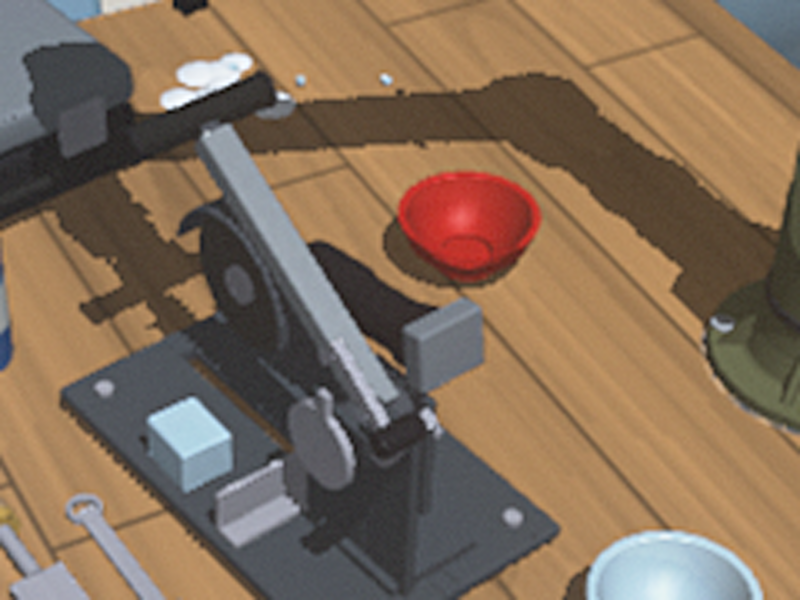

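The knob is now at crop (398,437), pixel (339,261). The prediction for fully back is (339,260), so the catch is fully back with the hook lifted and the arm still up. Next, lower the tool onto the handle top.

Request:
{"name": "carry_out", "arguments": {
  "motion": [
    [[-0.003,-0.002,-0.04],0],
    [[-0.003,-0.002,-0.065],0],
    [[-0.003,-0.002,-0.078],0],
    [[-0.003,-0.002,-0.08],0],
    [[-0.003,-0.002,-0.08],0]
  ]
}}

```text
time: 6.5
position: [0.5375, -0.2133, 0.3266]
tool_rot: [-2.416, 2.007, -0.002]
ft_force: [0.0, 0.1, 0.5]
grip_width: 0.005
```

Request:
{"name": "carry_out", "arguments": {
  "motion": [
    [[0,0,-0.004],0],
    [[0,-0.002,-0.008],0],
    [[0.001,-0.005,-0.014],0],
    [[0.001,-0.008,-0.02],0],
    [[0.002,-0.012,-0.026],0],
    [[0.003,-0.015,-0.032],0],
    [[0.004,-0.019,-0.038],0],
    [[0.004,-0.022,-0.044],0],
    [[0.005,-0.025,-0.05],0],
    [[0.005,-0.028,-0.056],0],
    [[0.006,-0.031,-0.062],0],
    [[0.006,-0.033,-0.068],0],
    [[0.006,-0.034,-0.07],0]
  ]
}}

```text
time: 7.8
position: [0.544, -0.2516, 0.2563]
tool_rot: [2.412, -2.012, 0.009]
ft_force: [2.2, -4.4, 4.6]
grip_width: 0.004
```

The arm is following at 4.6 N up on the tool. I'll take a quick look to confirm contact, then finish.

Run:
```python
from bench import get_state, eyes
from h import *
s=get_state();print(np.round(s["position"],4),np.round(s["ft_force"],2))
p=np.load("pose.npy");print(proj("scene",S2W(p,[(-.175,0,.241)])))
a=eyes.get_image("scene")["pixels"][110:290,190:430]
cv2.imwrite("pics/mid.png",cv2.resize(a,(800,600),interpolation=cv2.INTER_CUBIC))
```

```text
[ 0.544  -0.2516  0.2563] [ 2.15 -4.43  4.55]
[[273.20619935 176.67087137]]
```

View pics/mid.png

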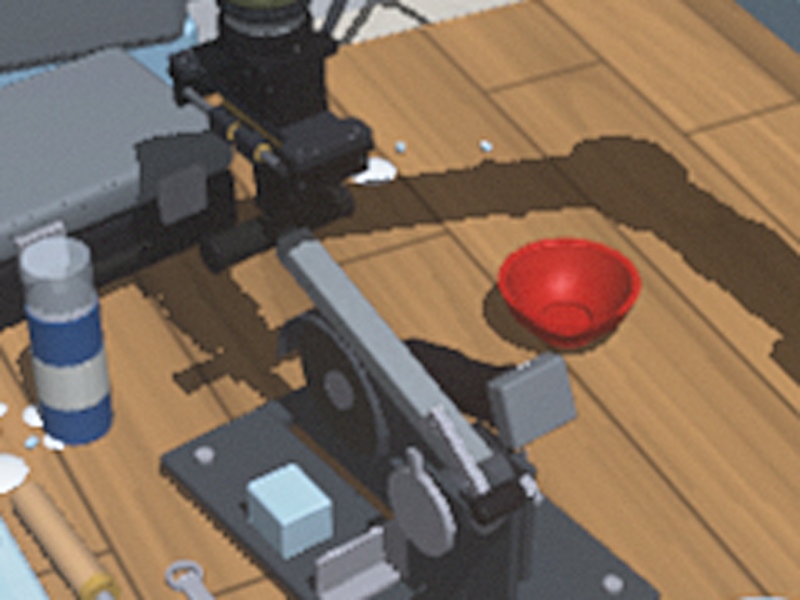

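The fingers rest on the handle bar, crop (210,250) to (350,205), and the arm is about half down. The spray can at crop (65,340) is well clear. I'll continue along the arc.

Request:
{"name": "carry_out", "arguments": {
  "motion": [
    [[0,-0.002,-0.005],0],
    [[0,-0.003,-0.011],0],
    [[0.001,-0.005,-0.017],0],
    [[0.001,-0.007,-0.023],0],
    [[0.001,-0.009,-0.029],0],
    [[0.001,-0.011,-0.035],0],
    [[0.002,-0.012,-0.041],0],
    [[0.002,-0.013,-0.047],0],
    [[0.002,-0.014,-0.053],0],
    [[0.002,-0.015,-0.059],0],
    [[0.003,-0.016,-0.065],0],
    [[0.003,-0.017,-0.07],0],
    [[0.003,-0.017,-0.075],0],
    [[0.003,-0.017,-0.079],0],
    [[0.003,-0.017,-0.082],0],
    [[0.003,-0.017,-0.082],0]
  ]
}}

```text
time: 9.45
position: [0.5456, -0.2655, 0.1748]
tool_rot: [2.414, -2.009, 0.0]
ft_force: [-3.0, -2.7, 9.8]
grip_width: 0.006
```

Request:
{"name": "carry_out", "arguments": {
  "motion": [
    [[0,0,-0.003],0],
    [[0,0,-0.006],0],
    [[0,0,-0.006],0],
    [[0,0,-0.006],0]
  ]
}}

```text
time: 9.85
position: [0.5459, -0.2656, 0.1738]
tool_rot: [2.414, -2.008, 0.004]
ft_force: [-12.4, 1.2, 31.1]
grip_width: 0.008
```

It's firmly on the stop: z stalled at 0.174 with 31 N. I'll lift straight off, move clear of the handle and check.

Request:
{"name": "carry_out", "arguments": {
  "motion": [
    [[0,0,0.01],0],
    [[0,0,0.04],0],
    [[0,0,0.08],0],
    [[0,0,0.12],0],
    [[0,0,0.17],0],
    [[-0.1,-0.1,0.2],0],
    [[-0.2,-0.2,0.2],0],
    [[-0.2,-0.2,0.2],0],
    [[-0.2,-0.2,0.2],0],
    [[-0.2,-0.2,0.2],0],
    [[-0.2,-0.2,0.2],0],
    [[-0.2,-0.2,0.2],0]
  ]
}}

```text
time: 11.05
position: [0.3409, -0.469, 0.3662]
tool_rot: [2.405, -2.02, -0.004]
ft_force: [0.4, -0.5, -0.3]
grip_width: 0.007
```

Run:
```python
from bench import get_state, eyes
from h import *
s=get_state();print(np.round(s["position"],4),np.round(s["ft_force"],2))
p=np.load("pose.npy");print(proj("scene",S2W(p,[(-.19,-.065,.16),(-.19,.065,.16)])),proj("top",S2W(p,[(-.19,-.065,.16),(-.19,.065,.16)])))
a,b=[eyes.get_image(n)["pixels"] for n in("scene","top")]
for n,x in(("scene",a),("top",b)): cv2.imwrite(f"pics/{n}_end.png",x)
t=cv2.imread("pics/top0.png")
cv2.imwrite("pics/end.png",np.vstack([np.hstack([cv2.resize(a[130:355,180:480],(400,300)),cv2.resize(b[130:355,210:510],(400,300))]),np.hstack([cv2.resize(t[130:355,210:510],(400,300)),cv2.resize(cv2.absdiff(t,b),(400,300))])]))
```

```text
[ 0.3409 -0.469   0.3662] [ 0.36 -0.49 -0.33]
[[252.54241396 205.36972793]
 [289.53051924 188.86659912]] [[431.43843301 207.1175404 ]
 [443.91431399 260.57671853]]
```

View pics/end.png

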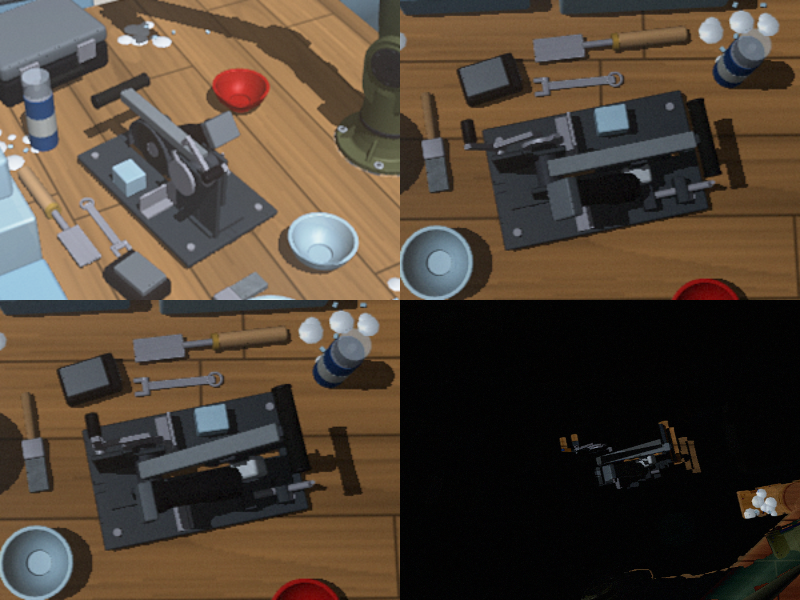

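The final picture shows the handle ends in the scene view at about (250,206) and (291,188). The prediction for fully down is (252.5,205) and (289.5,189). In the difference image only the arm, the catch and the robot changed. I'll hand the job in.

```bash
python3 -c "
from bench import ticket; ticket.close_job()"
```

```text
the job is handed in; nothing more can be done
```

The catch is pushed fully back, the grinder arm is fully down, and the job is handed in, at about 11 s of the 40 s allowed.

- **Catch:** I pushed the knob with the shut fingers until it stalled at its stop, at about 16 N. Afterwards the knob was within about 1 px of its predicted fully-back position, with the arm still up.
- **Arm:** I pressed the handle down along its arc at about 0.2 rad/s. It stopped at a tool height of 0.174 m, against 0.175 m expected. I held it there with about 31 N to confirm the stop, well above the 2 to 6 N needed to move it. After I lifted off, the handle ends were within about 3 px of the predicted fully-down position.
- **Loose things:** comparing the top view before and after, only the arm, the catch and the robot (with its shadow) had changed.
- **Robot:** it is clear of everything, with wrist force near zero.

No check failed. One corner in the stand pose fit was 5 px off. During the press there was some sideways friction at the handle, about 5 N midway and 12 N at the stop.

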